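# Secure the floodlight's clevis pin with its R-clip

## Robot

A 7-joint arm with a two-finger parallel gripper is mounted at the origin on the work surface. World frame = base frame: x ahead of the robot, y to its left, z up, the work surface at z = 0. Lengths are in m, angles in rad, forces in N, time in s.
With the tool pointing down it reaches from about 0.4 to 0.85 m from the base axis. Payload 10.4 kg.
Tool frame: the origin (TCP) lies at the very end of the fingers, on their centre line; the grasp point (between the pads) lies 19 mm behind it; z points along the fingers, y is the line along which they close (so a half turn about z gives the same grasp; the last joint's range is limited). The gripper opens to 87 mm and grips with 3 to 60 N. Pads are 19 mm wide; open, the fingers measure 117 mm over their backs; the gripper's body (75 mm by 190 mm) begins 51 mm behind the grasp point.
Start: joints at [1.214, 0.332, -0.065, 1.46, 0.022, 1.35, -0.088], TCP at [0.205, -0.591, 0.223] pointing down, gripper open.
Joint ranges: [-2.6, 2.6], [-0.5, 2.12], [-1.47, 1.34], [0.16, 2.42], [-1.27, 4.41], [0.06, 2.06], [-2.6, 2.6]. Speed limits (rad/s): [2.22, 2.22, 2.79, 2.79, 3.14, 3.14, 3.14].

## Interface

Orientations are given as a unit quaternion [x, y, z, w].
In Python, from bench import r gives the robot as it stands.
- The arm moves only by the tool jog_arm, called after "Request:" in YAML: its name, and indented under it one key for each argument. Schema: {"type":"object","properties":{"rows":{"type":"array","items":{"type":"array","prefixItems":[{"type":"array","items":{"type":"number"},"minItems":3,"maxItems":3},{"type":"number"},{"type":"number"}],"minItems":3,"maxItems":3},"minItems":1,"maxItems":12},"grip_n":{"type":"number"},"only":{"type":"string"},"quiet":{"type":"boolean"},"lines":{"type":"string"}},"required":["rows"],"additionalProperties":false}. rows is a list of rows, 1 to 12 of them, each written [[dx, dy, dz], turn, opening]: dx, dy, dz in m, then a turn about the tool's z in rad, then the finger opening in m; each row is the pose to reach, as a shift and turn from the pose commanded when the call began, along the tool's axes at that moment; what a row does not reach only later rows make up. A row lasts 1/10 s, in which the tool goes at most 0.05 m and 0.15 rad, less where a joint would pass 70% of its speed; a pose out of reach is approached as far as the arm can. The fingers move at their own pace and stop on an object; grip_n is the grip in N (left out, the last holds). Time passes only in rows, so rows that do not move let the fingers close. The tool returns the time, the measured TCP pose, the force, the opening and the grip force at its end. only (a regular expression) keeps the lines of the reply that match it, lines (a string "A,B") keeps lines A to B, and quiet returns only ok. Input that does not fit is refused with a message, and nothing moves.
- r.read_state(): the state, without advancing time (a new reading comes with each control period).
- r.camera(name): name is "scene" or "top" or "wrist"; returns a dict with "img" (480x640x3 uint8, red, green, blue), "fx", "fy", "cx", "cy" (pixels), "k1" (the pictures are not rectified: a ray, as slopes to the right and down, at radius r is drawn at 1 + k1 r^2 times it, then the intrinsics apply), "pose" (4x4, takes a point from camera to world coordinates). Camera axes: x right, y down, z forward; pixel columns grow to the right and rows downward; lengths in m; the calibration is good to about 2 mm. A picture is of the moment at which its call begins. There is no depth.
- r.close_job(): hands the job in; it is judged then, once.
Trained networks look in the newest picture that a camera, given by its name, has taken for a name from the list of things; names that differ only in an ending like _2 or _b are one class to them, and where a whole thing is asked for, a point or a joint stands for the part that bears it (a point fixed in the world has none). Each returns a list of dicts, best first, with "p" (0 to 1); they miss things now and then, are a little off and sometimes report something else, mostly with a low value. They report only what shows in the picture. A call takes as long as a camera call.
- r.recognise(camera, label): "position" ([column, row] as shares, 0 to 1, of the picture: columns of its width, rows of its height, amid what is visible of it).
- r.regions_of(camera, label): "pixels" (480x640 bool, what is visible of it) and "position" ([column, row] as shares, 0 to 1, of the picture: columns of its width, rows of its height, amid what is visible of it).
The state is a dict: "time": time; "joint_positions": joint angles; "joint_vel": joint speeds; "joint_torque": joint torques, N m; "ee_pos": TCP position; "eef_rot": TCP orientation; "ft_force": force on the tool from outside, world axes, zero at the start; "torque": the same for the moment, N m; "width": finger opening in m; "grip_force": force on a finger pad.
Only numpy, scipy, OpenCV 4.12 (cv2) and the standard library are available. Lean on these libraries where they do the work, as an engineer would, in place of code of your own. Each camera call takes 0.05 s, during which the arm holds its last target. There are 200 camera calls.

## Task

The floodlight's clevis pin is in place but nothing keeps it there: take the large R-clip, the one that fits this pin, out of the kit tray and push its straight leg through the pin's cross-hole until the bent leg has ridden over the pin and snapped round it, fully home; feel for the hole, never force the wire against the pin. Then let go; leave the small clips, the battery cells and the standing torch body undisturbed.

Things in the scene. Friction and masses are not known exactly. Their poses are not given: they have to be found in the camera images.
- clip: Largest of three steel R-clips hanging in the tray: 6 mm wire, coil 24 mm across, 12 mm thick, on top; straight leg and sprung bent leg hang below. About 40 g. Origin: coil centre. z up along the legs to the coil; y the coil's axis, across the flat clip (grip here, hard if need be); x in the clip's plane, from straight leg (x = -9 mm) to bent leg (0 to +12 mm, reaching 73 mm below the origin).
- clip_seat (a point): Point on the large clip's straight leg (clip frame -9, 0, -48 mm) that lies on the pin's axis when the clip is fully home; the bent leg's belly is shaped round a 24 mm pin there.
- clip_tip (a point): End of the large clip's straight leg, a taper with a 5 mm round point (clip frame -9, 0, -75 mm).
- clip_bent (a joint): Deflection of the large clip's bent leg about the coil, rad: 0 relaxed, growing as it spreads from the straight leg. It spreads by about 0.1 to ride over the pin (10 to 20 N along the leg), then springs back to nearly 0.
- bracket: Floodlight stand, fixed: 130 mm square base plate, stub mast and steel fork, its lugs rounded at 22 mm radius about the pin; the lamp leans back on the table on the +x side. Origin under the plate's centre, z up. A 24 mm steel clevis pin lies through the fork along y at height 110 mm: flanged head on the -y side, plain end standing out of the +y lug (outer face y = 32 mm) with a cross-hole in it.
- bracket_pin (a point): Bracket frame (0, 54, 110) mm, on the pin's axis, with the bracket's axes: the MEAN place of the cross-hole. The pin has end float, so the hole's centre lies up to 10 mm either way along y from here; this is not measured: find it by feel or by eye. The hole goes right through, 8 mm wide, its edges just broken; the pin ends 17 mm beyond it. Tight in its lugs: it takes 15 N to slide along y.
- pin (a joint): Roll of the pin about its axis, rad: 0 when the cross-hole is vertical; positive leans its upper mouth to the bracket's -x side (towards the robot). Direction out of the upper mouth in the bracket's frame: (-sin, 0, cos). Stiff to turn (0.6 N m).
- tray: Black moulded kit tray, fixed, 200 (x) x 250 (y) mm; origin under its centre. The front half (-x) is 70 mm high with three slots (25 mm along x, 8 mm along y, 66 mm deep): clips hang at x = -50, y = -75, 0 or 75 mm, coil resting on the top face, legs straight down, clip y along tray y. The rear half is 45 mm high, with four cell pockets.
- small_clip1: Smaller R-clip, 4.4 mm wire, coil 15 mm across and 13 mm thick, in another slot; too small for the pin. Origin at its coil's centre.
- small_clip2: A second smaller R-clip like it.
- cell1: Round battery cell, 18 mm thick and 62 mm long, lying in a tray pocket; origin under its middle.
- cell2: A second such cell in the tray.
- torch_body: Black torch body standing open end up, 57 mm across and 105 mm tall, midway between tray and stand, nearer the robot; origin under its centre.

How it is judged:
By the outcome, as a careful person would: the job done as asked, in the order asked, and still so for the second after the job is handed in, with the robot touching nothing.
It also fails if it takes over 51 s, if anything falls off the work surface, if the arm or the gripper's body presses on something with over 40 N, if the wrist force passes 120 N, or if a joint passes its speed limit or range.

## Working session

There is one attempt and no reset: what is moved stays moved. The work goes in short steps, Python scripts to look and compute and a tool call to move; the robot and the scene stay as the last step left them, time stands still between calls to the robot, and variables do not carry over. Pictures are saved under pics/ and viewed, at most 10 in all, crops included, and the job is handed in when it is done.

```bash
ls; mkdir -p pics
```

Run:
```python
from bench import r
import cv2,numpy as np
s=r.read_state();print({k:np.round(v,3) for k,v in s.items()})
ims=[]
for n in("scene","top","wrist"):
    c=r.camera(n);print(n,c["fx"],c["fy"],c["cx"],c["cy"],c["k1"],np.round(c["pose"],3).tolist())
    cv2.imwrite(f"pics/{n}0.png",c["img"][:,:,::-1])
    for l in("clip","bracket","bracket_pin","tray","small_clip1","cell1","torch_body","pin"):
        d=r.recognise(n,l)
        print(n,l,[(round(x["p"],2),np.round(np.array(x["position"])*[640,480],0).tolist()) for x in d[:4]])
```

```text
pics
{'time': np.float64(0.0), 'joint_positions': array([ 1.214,  0.333, -0.065,  1.461,  0.022,  1.35 , -0.089]), 'joint_vel': array([ 0.   , -0.002,  0.001,  0.   , -0.001,  0.   , -0.001]), 'joint_torque': array([-0.0000e+00, -6.2326e+01,  2.5000e-02, -3.8989e+01, -6.1000e-02,
        4.0000e-02,  0.0000e+00]), 'ee_pos': array([ 0.205, -0.59 ,  0.222]), 'eef_rot': array([ 0.986,  0.166, -0.   , -0.001]), 'ft_force': array([-0.727,  0.571, -0.117]), 'torque': array([ 0.045,  0.019, -0.03 ]), 'grip_force': np.float64(0.0), 'width': np.float64(0.087)}
scene 569.0545651133201 569.0545651133201 323.0291863604887 245.71683346206717 -0.17863994251668516 [[0.24, 0.716, -0.656, 1.121], [0.971, -0.168, 0.172, -0.17], [0.013, -0.678, -0.735, 0.799], [0.0, 0.0, 0.0, 1.0]]
scene clip [(0.63, [147.0, 297.0])]
scene bracket [(0.76, [454.0, 344.0]), (0.59, [303.0, 237.0]), (0.52, [477.0, 253.0]), (0.28, [195.0, 341.0])]
scene bracket_pin [(0.68, [457.0, 350.0])]
scene tray [(0.61, [196.0, 338.0])]
scene small_clip1 [(0.56, [192.0, 296.0])]
scene cell1 [(0.78, [176.0, 361.0]), (0.62, [459.0, 346.0
[... 346 characters left out ...]
0, 239.0])]
top bracket [(0.5, [458.0, 238.0])]
top bracket_pin [(0.96, [221.0, 163.0])]
top tray [(0.94, [420.0, 215.0])]
top small_clip1 [(0.62, [460.0, 239.0]), (0.51, [422.0, 234.0]), (0.48, [384.0, 229.0])]
top cell1 [(0.82, [383.0, 186.0]), (0.55, [435.0, 192.0])]
top torch_body [(0.64, [318.0, 297.0])]
top pin [(0.91, [183.0, 214.0])]
wrist 401.79412775914994 401.79412775914994 322.70429479601324 237.68025354863684 -0.05029441353310089 [[0.329, -0.9, -0.287, 0.285], [-0.944, -0.314, -0.099, -0.562], [-0.001, 0.304, -0.953, 0.385], [0.0, 0.0, 0.0, 1.0]]
wrist clip []
wrist bracket []
wrist bracket_pin []
wrist tray []
wrist small_clip1 []
wrist cell1 []
wrist torch_body []
wrist pin []
```

View pics/scene0.png

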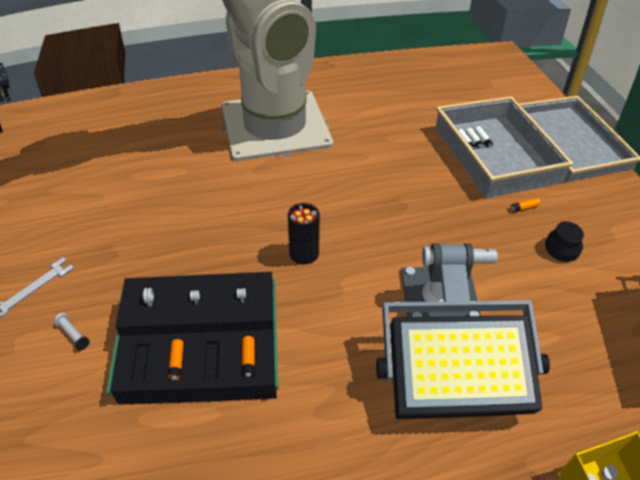

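View pics/top0.png

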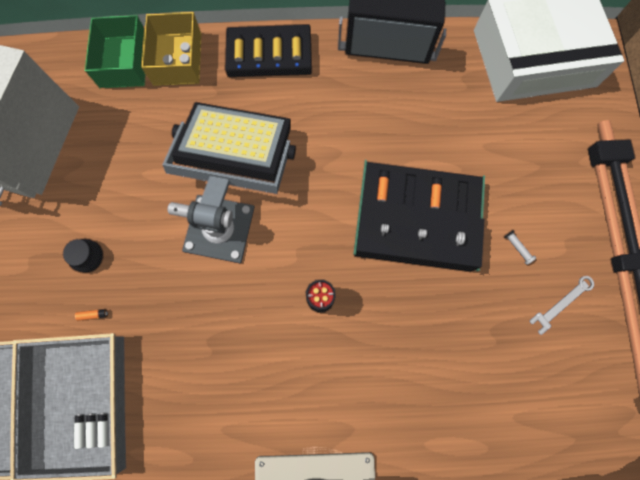

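Top view: the large clip is at (460,239), the tray spans (356–485, 162–270), and the pin's plain end is at about (175,209). Scene view: the large clip is at (148,297) and the pin end at (492,256). Next I'll triangulate and make zoomed crops.

Create h.py:
```python
import numpy as np,cv2
from bench import r
def ray(c,px):
    K=np.array([[c["fx"],0,c["cx"]],[0,c["fy"],c["cy"]],[0,0,1.]])
    # drawn = ray*(1+k1 r^2): OpenCV's k1 model
    u=cv2.undistortPoints(np.array([[px]],float),K,np.array([c["k1"],0,0,0.]))[0,0]
    P=np.array(c["pose"]);return P[:3,3],P[:3,:3]@np.array([u[0],u[1],1.])
def onz(c,px,z):
    o,d=ray(c,px);return o+d*(z-o[2])/d[2]
def tri(l):
    A=0;b=0
    for c,px in l:
        o,d=ray(c,px);d=d/np.linalg.norm(d);M=np.eye(3)-np.outer(d,d);A=A+M;b=b+M@o
    return np.linalg.solve(A,b)
def proj(c,p):
    P=np.array(c["pose"]);q=P[:3,:3].T@(np.array(p)-P[:3,3]);x,y=q[:2]/q[2];k=1+c["k1"]*(x*x+y*y)
    return np.array([c["fx"]*x*k+c["cx"],c["fy"]*y*k+c["cy"]])
```

Run:
```python
from h import *
S=r.camera("scene");rs={}
for l in("clip","small_clip1","tray","pin","torch_body"):rs[l]=r.regions_of("scene",l)
T=r.camera("top");rt={l:r.regions_of("top",l) for l in("clip","small_clip1","tray","pin","torch_body")}
for l in rs:
    for n,q in(("s",rs),("t",rt)):
        for d in q[l][:3]:
            m=d["pixels"].astype(np.uint8);x,y,w,h=cv2.boundingRect(m);print(l,n,round(d["p"],2),(x,y,w,h))
for a,b in(((147,297),(460,239)),((195,297),(422,234)),((241,295),(384,229)),((496,256),(171,209))):
    print(tri([(S,a),(T,b)]).round(4),onz(S,a,.082).round(3),onz(T,b,.082).round(3))
def crop(c,x,y,w,h,f):return cv2.resize(c["img"][y:y+h,x:x+w,::-1],(w*f,h*f),interpolation=cv2.INTER_CUBIC)
cv2.imwrite("pics/a.png",np.vstack([np.hstack([crop(T,355,155,140,120,3),crop(T,155,165,126,120,3)])
  ,np.hstack([crop(S,105,265,180,76,3)[:, :420],crop(S,392,235,126,76,3)])]))
```

```text
clip s 0.53 (143, 287, 12, 19)
clip t 0.56 (456, 232, 9, 13)
clip t 0.51 (382, 225, 7, 9)
small_clip1 s 0.63 (237, 289, 9, 11)
small_clip1 t 0.44 (381, 224, 8, 11)
small_clip1 t 0.44 (419, 230, 7, 8)
tray s 0.69 (107, 271, 172, 135)
tray t 0.74 (353, 161, 133, 111)
pin s 0.81 (422, 246, 75, 21)
pin s 0.42 (191, 291, 9, 13)
pin t 0.68 (167, 203, 66, 25)
torch_body s 0.85 (288, 202, 33, 63)
torch_body t 0.85 (306, 279, 30, 33)
torch_body t 0.72 (353, 161, 132, 111)
[ 0.5209 -0.3035  0.0761] [ 0.525 -0.304  0.082] [ 0.52  -0.3    0.082]
[ 0.5344 -0.2281  0.072 ] [ 0.543 -0.227  0.082] [ 0.532 -0.226  0.082]
[ 0.547  -0.1538  0.0717] [ 0.555 -0.155  0.082] [ 0.545 -0.151  0.082]
[0.5925 0.2639 0.1075] [0.573 0.283 0.082] [0.599 0.27  0.082]
```

View pics/a.png

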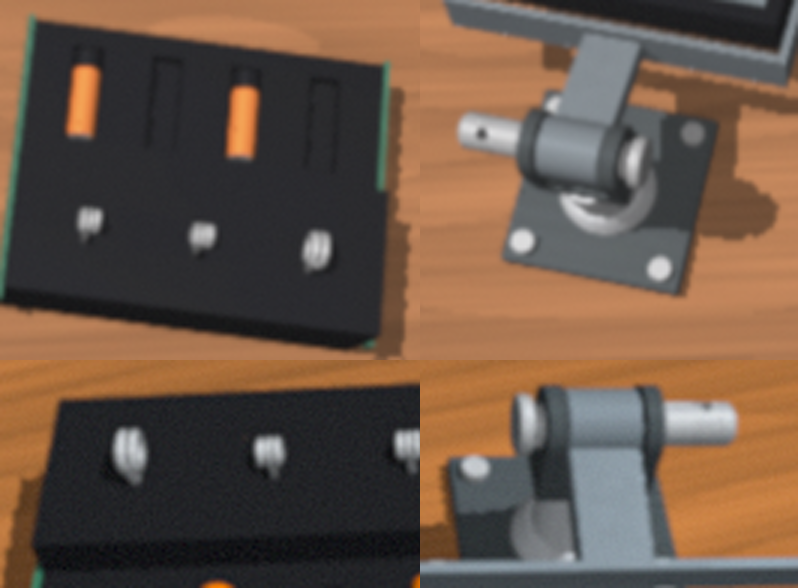

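The crops show the three clips: large at crop (317,250), small at (203,237) and (90,222). The pin's cross-hole shows in the top view at crop (482,132), which is pixel (175.7,209), and in the scene view at about (488,250). Next: bracket pose, pin axis and roll estimate.

Run:
```python
from h import *
S=r.camera("scene");T=r.camera("top")
tp=lambda u,v:(155+(u-420)/3,165+v/3); sp=lambda u,v:(392+(u-420)/3,235+(v-360)/3)
C=[onz(T,tp(*p),.008)for p in((718,120),(682,295),(503,258),(548,92))]
print("plate",[c.round(4).tolist() for c in C],[round(float(np.linalg.norm(C[i]-C[i-1])),4) for i in range(4)],((C[0]+C[2])/2).round(4))
print("hole tri",tri([(T,tp(482,132)),(S,sp(707,405))]).round(4), onz(T,tp(482,132),.12).round(4),onz(S,sp(707,405),.12).round(4))
tt=lambda u,v:(355+u/3,155+v/3)
# tray corners z=.07 front
for p in((3,290),(375,335),(385,195)):print("tray",onz(T,tt(*p),.07).round(4))
# hole darkness centroid refine
for c,(x,y),n in((T,tp(482,132),"T"),(S,sp(707,405),"S")):
    g=cv2.cvtColor(c["img"],cv2.COLOR_RGB2GRAY);x,y=round(x),round(y);print(n,x,y);print(g[y-7:y+9,x-9:x+10])
```

```text
plate [[0.6249, 0.113, 0.008], [0.4983, 0.1384, 0.008], [0.5287, 0.2654, 0.008], [0.6503, 0.2366, 0.008]] [0.1261, 0.1291, 0.1305, 0.125] [0.5768 0.1892 0.008 ]
hole tri [0.5875 0.2489 0.1211] [0.5875 0.2483 0.12  ] [0.5865 0.2507 0.12  ]
tray [ 0.5034 -0.0952  0.07  ]
tray [ 0.4652 -0.3387  0.07  ]
tray [ 0.5599 -0.3559  0.07  ]
T 176 209
[[128 129 133 139 141 140 136 133 131 129 127 128 129 128 126 126 126 127
  127]
 [130 135 149 159 163 161 156 150 145 142 138 138 136 133 129 129 129 130
  129]
 [133 150 170 181 181 178 177 174 168 163 159 154 152 147 144 141 141 139
  135]
 [140 167 190 196 194 192 191 192 184 179 176 173 170 169 166 164 160 157
  152]
 [148 183 208 212 210 208 202 194 187 185 187 187 185 184 182 180 178 174
  171]
 [155 190 214 218 218 218 209 180 163 170 191 201 199 198 196 193 191 189
  187]
 [159 189 208 213 216 217 198 146 115 135 185 215 215 213 210 208 205 202
  199]
 [156 181 193 197 202 200 173 116  86 109 169 214 219 218 216 217 216 215
  213]
 [151 171 181 184 186 184 162 119  98 113 159 198 210 212 214 216 217 217
  217]
 [147 162 168 171 173 174 168
[... 1145 characters left out ...]
 141 125 134 164 183 186 184 183 180 168 145
  130]
 [199 197 198 198 198 197 189 173 160 164 186 200 199 198 196 197 187 164
  140]
 [209 213 211 212 211 212 210 200 197 201 210 215 214 212 215 212 204 186
  157]
 [220 219 219 219 221 220 219 215 215 219 221 223 220 221 221 222 217 198
  170]
 [216 218 219 220 216 214 214 213 215 214 216 216 208 213 216 220 213 200
  173]
 [207 209 207 206 205 201 198 202 202 202 201 202 200 198 204 206 204 193
  170]
 [195 196 193 196 193 189 187 188 190 187 188 191 191 188 190 194 194 184
  167]
 [180 181 181 181 182 178 175 176 178 177 177 177 179 177 178 181 179 174
  159]
 [166 166 165 166 165 163 162 163 164 163 163 164 163 158 161 164 164 162
  151]]
```

Request:
jog_arm:
  rows:
    - [[0.376, -0.337, 0], 0.55, 0.06]
    - [[0.376, -0.337, 0], 0.55, 0.06]
    - [[0.376, -0.337, 0], 0.55, 0.06]
    - [[0.376, -0.337, 0], 0.55, 0.06]
    - [[0.376, -0.337, 0], 0.55, 0.06]
    - [[0.376, -0.337, 0], 0.55, 0.06]
    - [[0.376, -0.337, 0], 0.55, 0.06]
    - [[0.376, -0.337, 0], 0.55, 0.06]
    - [[0.376, -0.337, 0], 0.55, 0.06]
    - [[0.376, -0.337, 0], 0.55, 0.06]
    - [[0.376, -0.337, 0], 0.55, 0.06]
  grip_n: 30

```text
time: 3.15
ee_pos: [0.452, -0.1429, 0.2231]
eef_rot: [0.995, -0.104, 0.001, -0.001]
ft_force: [-0.3, -0.5, 0.4]
width: 0.0599
grip_force: 0.0
```

Request:
jog_arm:
  rows:
    - [[-0.034, -0.412, 0.053], 0.01, 0.06]
    - [[-0.034, -0.412, 0.053], 0.01, 0.06]
    - [[-0.034, -0.412, 0.053], 0.01, 0.06]
    - [[-0.034, -0.412, 0.053], 0.01, 0.06]
    - [[-0.034, -0.412, 0.053], 0.01, 0.06]
    - [[-0.034, -0.412, 0.053], 0.01, 0.06]
    - [[-0.034, -0.412, 0.053], 0.01, 0.06]
    - [[-0.034, -0.412, 0.053], 0.01, 0.06]
    - [[-0.034, -0.412, 0.053], 0.01, 0.06]
    - [[-0.034, -0.412, 0.053], 0.01, 0.06]
    - [[-0.034, -0.412, 0.053], 0.01, 0.06]

```text
time: 4.25
ee_pos: [0.5049, 0.26, 0.1693]
eef_rot: [0.994, -0.113, -0.0, 0.0]
ft_force: [0.2, -0.2, -0.3]
width: 0.0602
grip_force: 0.0
```

Run:
```python
from h import *
W=r.camera("wrist");cv2.imwrite("pics/w1.png",W["img"][:,:,::-1]);print(np.round(W["pose"],4).tolist())
print(proj(W,(.5875,.2489,.1211)))
```

```text
[[-0.223, -0.9285, -0.2969, 0.5879], [-0.9748, 0.2124, 0.0679, 0.2418], [-0.0, 0.3046, -0.9525, 0.3319], [0.0, 0.0, 0.0, 1.0]]
[309.18473002 113.84521162]
```

View pics/w1.png

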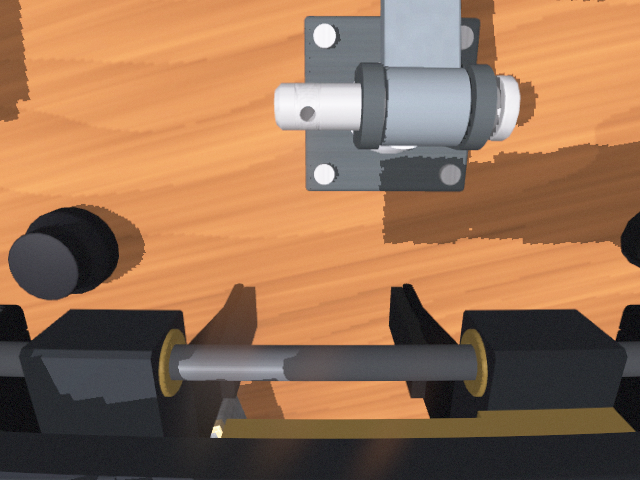

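The wrist view shows the pin's plain end spanning columns 275–358 and rows 82–130, with the cross-hole at (308,114). The hole sits towards the robot from the pin's midline, so the roll is positive. Now I'll quantify it.

Create roll.py:
```python
from h import *
W=r.camera("wrist");g=cv2.cvtColor(W["img"],cv2.COLOR_RGB2GRAY).astype(float)
h0=proj(W,(.5875,.2489,.1211));print(h0)
x0,y0=int(h0[0]),int(h0[1])
p=g[y0-15:y0+15,x0-15:x0+15];m=p<150
print(p[::2,::2].astype(int))
def edges(col):
    v=np.gradient(g[60:150,col]);return 60+v[:40].argmax(),60+40+v[40:].argmin(),
for c in(285,295,322,335,345):print(c,edges(c),g[70:150:5,c].astype(int))
```

```bash
python3 roll.py
```

```text
[307.62795236 114.85539793]
[[240 240 240 241 238 239 241 241 237 237 240 240 241 238 241]
 [243 245 239 240 246 245 244 241 240 244 246 243 244 243 245]
 [245 247 243 245 246 245 245 244 245 245 248 244 249 247 247]
 [248 250 246 246 247 246 247 247 247 248 248 248 249 248 248]
 [247 250 246 245 247 243 185 158 209 246 249 246 247 249 245]
 [245 248 243 243 216 121 123 127 129 126 241 241 247 244 242]
 [241 247 243 239 113 118 124 129 130 127 120 240 244 239 240]
 [238 242 241 188 112 119 123 127 129 124 132 233 239 236 236]
 [233 238 237 168 117 122 128 127 128 123 176 227 236 235 232]
 [228 233 232 198 116 122 126 129 127 137 185 228 233 233 231]
 [226 229 229 229 151 124 127 133 139 179 191 224 230 228 225]
 [222 223 219 224 218 157 136 140 178 190 218 221 225 224 222]
 [214 213 213 213 210 211 208 214 208 211 213 208 216 208 212]
 [198 195 195 198 198 199 199 198 195 195 196 194 195 191 198]
 [178 176 173 183 179 182 183 180 184 182 173 176 177 175 179]]
285 (np.int64(85), np.int64(128)) [178 181 175 171 224 234 243 249 243 234 223 197 144 187 185 180]
295 (np.int64(85), np.int64(128)) [179 179 170 182 219 227 239 248 242 236 226 197 138 182 182 178]
322 (np.int64(84), np.int64(129)) [115 116 119 169 224 233 243 248 242 233 223 197 135 123 119 125]
335 (np.int64(84), np.int64(129)) [117 117 116 171 225 234 244 248 242 233 223 199 131 120 123 121]
345 (np.int64(84), np.int64(129)) [116 119 118 172 223 234 244 249 242 234 225 197 134 117 121 123]
```

Create pinfit.py:
```python
from h import *
from scipy.optimize import least_squares
W=r.camera("wrist")
def fit(top,bot,hole):
    yaw=-.217;ex=np.array([np.cos(yaw),np.sin(yaw),0]);ey=np.array([-ex[1],ex[0],0])
    def dist(px,x,z):   # distance of ray from axis line (x along ex, z)
        o,d=ray(W,px);n=np.cross(d,ey);n/=np.linalg.norm(n);return abs(n@(o-(x*ex+np.array([0,0,z]))))
    f=lambda q:[dist((322,top),q[0],q[1])-.012,dist((322,bot),q[0],q[1])-.012]
    s=least_squares(f,[.5875*ex[0]+.249*ex[1],.11]);x,z=s.x
    z=.11
    s=least_squares(lambda q:f([q[0],z]),[x]);x=s.x[0]
    o,d=ray(W,hole);A=np.array([d@ex,d[2]]);B=np.array([o@ex-x,o[2]-z])
    a,b,c=A@A,2*A@B,B@B-.0118**2;t=(-b-np.sqrt(b*b-4*a*c))/2/a;p=o+t*d
    return x,s.fun,p,np.arctan2(-(p@ex-x),p[2]-z),p@ey
for e in((84.5,129.5,114.5),(84,129,114.5),(84.5,129.5,113.5)):
    x,fu,p,roll,y=fit(e[0],e[1],(306,e[2]));print("x",x.round(4),"res",fu.round(5),"mouth",p.round(4),"roll",round(float(roll),3),"y",y.round(4))
yaw=-.217;print("axis pt world",(x*np.array([np.cos(yaw),np.sin(yaw)])+y*np.array([-np.sin(yaw),np.cos(yaw)])).round(4))
# yaw check from plate corners in wrist view
C=[onz(W,q,.008) for q in((305,16),(305,190),(465,190))];print([c.round(4).tolist() for c in C],np.arctan2(*(C[0]-C[1])[[1,0]]),np.arctan2(*-(C[1]-C[2])[[0,1]]*[1,-1]))
```

```bash
python3 pinfit.py
```

```text
x 0.524 res [-0.00058 -0.00058] mouth [0.588  0.2493 0.1213] roll 0.299 y 0.3701
x 0.5243 res [-0.00059 -0.00059] mouth [0.588  0.2493 0.1212] roll 0.321 y 0.3701
x 0.524 res [-0.00058 -0.00058] mouth [0.5885 0.2492 0.1214] roll 0.256 y 0.37
axis pt world [0.5914 0.2486]
[[0.6559, 0.2382, 0.008], [0.5305, 0.2688, 0.008], [0.5011, 0.1407, 0.008]] -0.23887705220534589 -0.22512537910726702
```

Roll comes out at about +0.29 rad, with the hole axis at (0.591, 0.249, 0.110). The tool always stays vertical, so the clip has to be tilted about 0.29 rad in the grip by levering its legs against the slot wall. Now to the clip.

Request:
jog_arm:
  rows:
    - [[0.03, 0.04, -0.03], -0.06, 0.05]
    - [[0.14, 0.542, -0.03], -0.06, 0.05]
    - [[0.14, 0.542, -0.03], -0.06, 0.05]
    - [[0.14, 0.542, -0.03], -0.06, 0.05]
    - [[0.14, 0.542, -0.03], -0.06, 0.05]
    - [[0.14, 0.542, -0.03], -0.06, 0.05]
    - [[0.14, 0.542, -0.03], -0.06, 0.05]
    - [[0.14, 0.542, -0.03], -0.06, 0.05]
    - [[0.14, 0.542, -0.03], -0.06, 0.05]
    - [[0.14, 0.542, -0.03], -0.06, 0.05]
    - [[0.14, 0.542, -0.03], -0.06, 0.05]
    - [[0.14, 0.542, -0.03], -0.06, 0.05]

```text
time: 5.6
ee_pos: [0.517, -0.3059, 0.1996]
eef_rot: [0.996, -0.087, -0.0, 0.001]
ft_force: [-1.1, -0.2, -0.4]
width: 0.0499
grip_force: 0.0
```

Request:
jog_arm:
  rows:
    - [[0, 0.02, 0.05], 0, 0.05]
    - [[0, 0.02, 0.05], 0, 0.05]

```text
time: 5.8
ee_pos: [0.5121, -0.3208, 0.1449]
eef_rot: [0.996, -0.085, -0.003, -0.001]
ft_force: [-0.9, 0.3, -0.9]
width: 0.05
grip_force: 0.0
```

Run:
```python
from h import *
W=r.camera("wrist");cv2.imwrite("pics/w2.png",W["img"][:,:,::-1])
for l in("clip","small_clip1"):
  for d in r.regions_of("wrist",l)[:3]:
    x,y,w,h=cv2.boundingRect(d["pixels"].astype(np.uint8));px=np.array(d["position"])*[640,480];print(l,round(d["p"],2),px.round(),(x,y,w,h),onz(W,px,.085).round(4))
```

```text
clip 0.62 [286. 245.] (276, 221, 23, 46) [ 0.5248 -0.3004  0.085 ]
small_clip1 0.89 [164. 241.] (151, 229, 28, 27) [ 0.539  -0.2301  0.085 ]
small_clip1 0.7 [ 46. 243.] (30, 231, 32, 26) [ 0.5502 -0.1578  0.085 ]
```

View pics/w2.png

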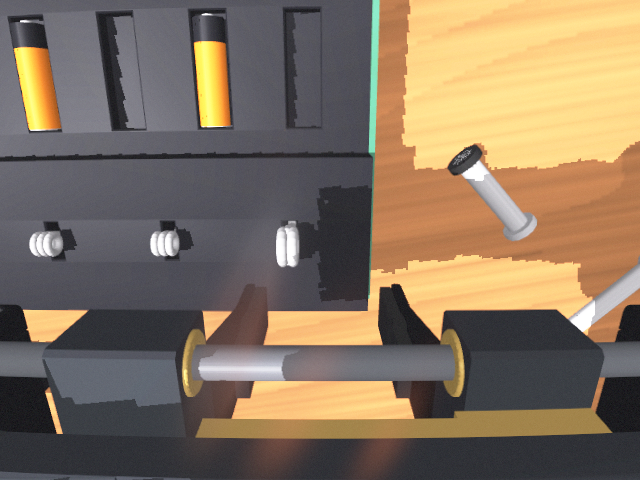

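The clip's coil is at (287,244), between the fingers at about columns 256–395 but offset; small clips are at (164,241) and (46,243). The yaw matches, so I'll centre and descend part-way.

Request:
jog_arm:
  rows:
    - [[0.008, -0.02, 0.02], 0, 0.05]
    - [[0.008, -0.02, 0.02], 0, 0.05]
    - [[0.008, -0.02, 0.02], 0, 0.05]

```text
time: 6.25
ee_pos: [0.5286, -0.2989, 0.1313]
eef_rot: [0.997, -0.082, 0.001, 0.0]
ft_force: [-0.8, -0.5, 0.2]
width: 0.0498
grip_force: 0.0
```

Run:
```python
from h import *
W=r.camera("wrist");S=r.camera("scene")
s=r.read_state();print(s["ee_pos"].round(4),s["eef_rot"].round(4))
for l in("clip",):
  for d in r.regions_of("wrist",l)[:2]:
    x,y,w,h=cv2.boundingRect(d["pixels"].astype(np.uint8));px=np.array(d["position"])*[640,480];print(l,round(d["p"],2),px.round(),(x,y,w,h),onz(W,px,.085).round(4))
cv2.imwrite("pics/w3.png",W["img"][:,:,::-1])
```

```text
[ 0.5281 -0.3005  0.1313] [ 9.966e-01 -8.290e-02  9.000e-04  7.000e-04]
clip 0.72 [327. 272.] (318, 248, 22, 49) [ 0.5263 -0.3005  0.085 ]
```

Request:
jog_arm:
  rows:
    - [[-0.003, 0, 0.04], 0, 0.05]
    - [[-0.003, 0, 0.056], 0, 0.05]
    - [[-0.003, 0, 0.056], 0, 0.05]

```text
time: 6.7
ee_pos: [0.5238, -0.2998, 0.0725]
eef_rot: [0.997, -0.083, -0.001, -0.0]
ft_force: [0.1, 0.2, 1.0]
width: 0.0497
grip_force: 0.0
```

Request:
jog_arm:
  rows:
    - [[0, 0, 0], 0, 0.0]
    - [[0, 0, 0], 0, 0.0]
    - [[0, 0, 0], 0, 0.0]
    - [[0, 0, 0], 0, 0.0]
    - [[0, 0, 0], 0, 0.0]
    - [[0, 0, 0], 0, 0.0]
  grip_n: 15

```text
time: 7.3
ee_pos: [0.5245, -0.3005, 0.0738]
eef_rot: [0.997, -0.083, 0.0, 0.001]
ft_force: [-1.1, -2.3, -1.1]
width: 0.0119
grip_force: 15.0
```

Request:
jog_arm:
  rows:
    - [[0, 0, -0.02], 0, 0.0]
    - [[0, 0, -0.052], 0, 0.0]
    - [[0, 0, -0.052], 0, 0.0]
    - [[0, 0, -0.052], 0, 0.0]

```text
time: 7.7
ee_pos: [0.525, -0.3003, 0.1263]
eef_rot: [0.997, -0.083, 0.001, 0.001]
ft_force: [-0.6, -2.4, -0.6]
width: 0.0116
grip_force: 15.0
```

Run:
```python
from h import *
ims=[]
S=r.camera("scene");W=r.camera("wrist")
p=proj(S,(.5245,-.3005,.105));x,y=p.astype(int);print(p,proj(W,(.5245,-.3005,.105)),proj(W,(.5245,-.3005,.134)))
a=cv2.resize(S["img"][y-35:y+35,x-35:x+35,::-1],(400,400),interpolation=cv2.INTER_CUBIC)
x,y=proj(W,(.5245,-.3005,.105)).astype(int)
b=cv2.resize(W["img"][y-80:y+80,x-80:x+80,::-1],(400,400),interpolation=cv2.INTER_CUBIC)
cv2.imwrite("pics/b.png",np.hstack([a,b]))
```

```text
[145.78173471 287.33334933] [324.71110707 288.04754482] [325.04034    316.51637077]
```

View pics/b.png

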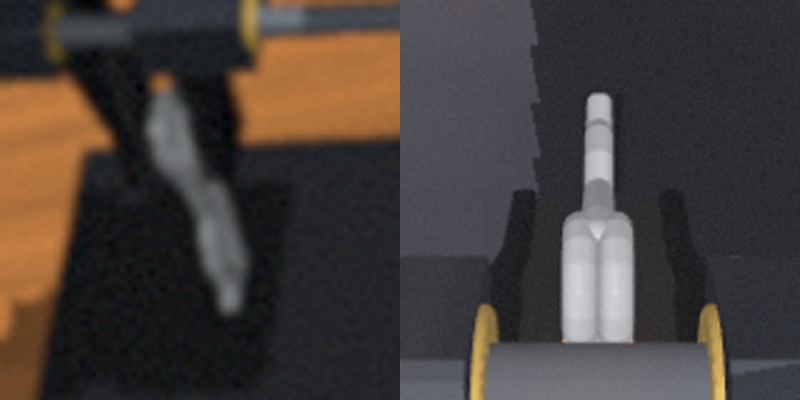

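The wrist crop shows the faceted bent leg on the camera (+x) side, so the straight leg is on the −x side as expected. Now levering the clip against the slot's −x wall.

Request:
jog_arm:
  rows:
    - [[-0.003, 0, 0], 0, 0.0]
    - [[-0.006, 0, 0], 0, 0.0]
    - [[-0.009, 0, 0], 0, 0.0]

```text
time: 8.1
ee_pos: [0.5155, -0.2982, 0.1253]
eef_rot: [0.997, -0.083, 0.0, 0.0]
ft_force: [1.4, -2.4, -0.1]
width: 0.0119
grip_force: 15.0
```

Request:
jog_arm:
  rows:
    - [[-0.003, 0, 0], 0, 0.0]
    - [[-0.006, 0, 0], 0, 0.0]
    - [[-0.009, 0, 0], 0, 0.0]
    - [[-0.010, 0, 0], 0, 0]

```text
time: 8.5
ee_pos: [0.5054, -0.2965, 0.1255]
eef_rot: [0.997, -0.083, -0.0, 0.0]
ft_force: [2.0, -2.8, -0.2]
width: 0.0121
grip_force: 15.0
```

Request:
jog_arm:
  rows:
    - [[0, 0, 0], 0, 0.0]
    - [[0, 0, -0.04], 0, 0.0]
    - [[0, 0, -0.09], 0, 0.0]
    - [[0, 0, -0.09], 0, 0]
  grip_n: 60

```text
time: 8.9
ee_pos: [0.5085, -0.2965, 0.2221]
eef_rot: [0.997, -0.083, 0.004, 0.001]
ft_force: [-0.0, -0.8, -1.2]
width: 0.011
grip_force: 60.0
```

Request:
jog_arm:
  rows:
    - [[-0.03, -0.553, 0], 0.06, 0.0]
    - [[-0.03, -0.553, 0], 0.06, 0.0]
    - [[-0.03, -0.553, 0], 0.06, 0.0]
    - [[-0.03, -0.553, 0], 0.06, 0.0]
    - [[-0.03, -0.553, 0], 0.06, 0.0]
    - [[-0.03, -0.553, 0], 0.06, 0.0]
    - [[-0.03, -0.553, 0], 0.06, 0.0]
    - [[-0.03, -0.553, 0], 0.06, 0.0]
    - [[-0.03, -0.553, 0], 0.06, 0.0]
    - [[-0.03, -0.553, 0], 0.06, 0.0]
    - [[-0.03, -0.553, 0], 0.06, 0.0]
    - [[-0.03, -0.553, 0], 0.06, 0.0]

```text
time: 10.1
ee_pos: [0.5644, 0.2623, 0.2148]
eef_rot: [0.994, -0.108, -0.002, -0.002]
ft_force: [-0.9, -0.6, -0.6]
width: 0.0117
grip_force: 60.0
```

Request:
jog_arm:
  rows:
    - [[0, 0, 0], 0, 0.0]
    - [[0, 0, 0], 0, 0.0]

```text
time: 10.3
ee_pos: [0.5677, 0.2527, 0.215]
eef_rot: [0.994, -0.113, -0.0, 0.001]
ft_force: [0.9, -0.5, -1.3]
width: 0.0114
grip_force: 60.0
```

Create look.py:
```python
from h import *
import sys
ims=[]
s=r.read_state();tcp=s["ee_pos"];q=s["eef_rot"];yaw=2*np.arctan2(q[1],q[0]);print(tcp.round(4),"yaw",yaw.round(4))
ex=np.array([np.cos(yaw),np.sin(yaw),0])
coil=tcp+[0,0,.0082]
def pt(x,z,th):return coil+ex*(x*np.cos(th)-z*np.sin(th))+np.array([0,0,x*np.sin(th)+z*np.cos(th)])
for n in("scene","top","wrist"):
    c=r.camera(n);im=c["img"].copy();np.save(f"pics/{n}.npy",im)
    for l in("clip_tip","clip_seat"):
        print(n,l,[(round(d["p"],2),(np.array(d["position"])*[640,480]).round(1)) for d in r.recognise(n,l)[:2]])
    print(n,"tip model",[(th,proj(c,pt(-.009,-.075,th)).round(1)) for th in(.2,.3,.4)],"coil",proj(c,coil).round(1))
    a=proj(c,pt(-.009,-.04,.3));b=np.array([50,45]) if n!="wrist" else np.array([120,110])
    x,y=a.astype(int);im=im[max(0,y-b[1]):y+b[1],max(0,x-b[0]):x+b[0],::-1];print(n,"crop origin",max(0,x-b[0]),max(0,y-b[1]))
    ims.append(cv2.resize(im,(400,360),interpolation=cv2.INTER_CUBIC))
cv2.imwrite(sys.argv[1],np.hstack(ims[:2])) ;cv2.imwrite(sys.argv[1].replace(".","w."),ims[2])
```

```bash
python3 look.py pics/c.png
```

```text
[0.5677 0.2527 0.215 ] yaw -0.2271
scene clip_tip [(0.68, array([495.5, 211.7]))]
scene clip_seat [(0.8, array([497.5, 208.3])), (0.34, array([195.3, 340.3]))]
scene tip model [(0.2, array([488.5, 232.6])), (0.3, array([489.6, 235.5])), (0.4, array([490.8, 238.1]))] coil [498.3 195.8]
scene crop origin 442 171
top clip_tip []
top clip_seat []
top tip model [(0.2, array([169.2, 212. ])), (0.3, array([170.1, 208. ])), (0.4, array([170.9, 204. ]))] coil [154.2 203. ]
top crop origin 112 163
wrist clip_tip [(0.61, array([322.5, 300.4]))]
wrist clip_seat [(0.61, array([319.5, 299.6]))]
wrist tip model [(0.2, array([324.3, 246.4])), (0.3, array([324.3, 235.1])), (0.4, array([324.4, 224. ]))] coil [324.8 316.1]
wrist crop origin 204 162
```

View pics/c.png

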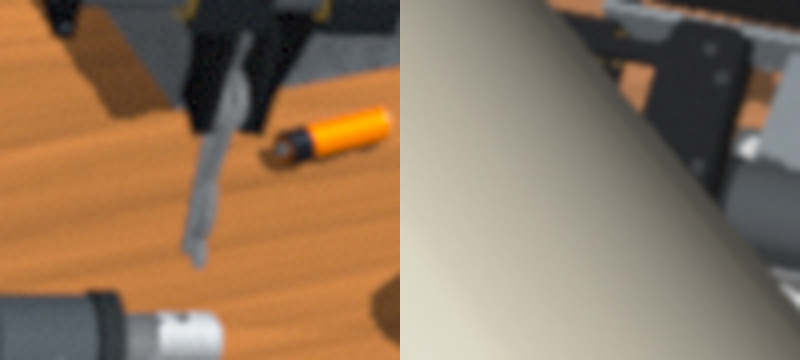

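Scene crop: the clip hangs tilted with its lowest tip at crop (198,265), i.e. pixel (491.5,237), against a model tip of (489.6,235.5) at 0.3 rad. The top camera is blocked by the arm. Next, the wrist crop.

View pics/cw.png

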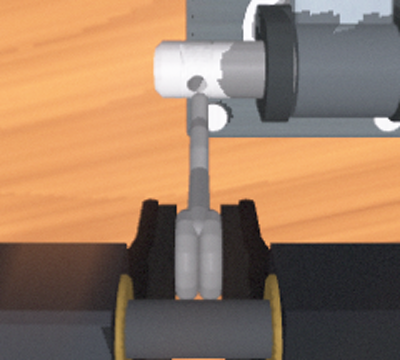

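Run:
```python
import numpy as np,cv2
S=np.load("pics/scene.npy");g=cv2.cvtColor(S,cv2.COLOR_RGB2HSV)
m=(g[:,:,1]<70)[180:252,470:520].astype(int)
for i,row in enumerate(m[20:],200):print(i,''.join(".#"[v] for v in row))
```

```text
200 .....................#################............
201 ......................##############..............
202 .....................################.............
203 ......................#########....#..............
204 .......................#######...............###..
205 .......................######................####.
206 .......................######................####.
207 ......................#######............###..##..
208 ......................######.............###..###.
209 ......................######..............#...###.
210 ......................######..................##..
211 ......................#####.......................
212 ......................#####.......................
213 .....................######.......................
214 .....................#####........................
215 .....................#####........................
216 .....................#####........................
217 ....................######........................
218 ....................######........................
219 ....................######........................

[... 1059 characters left out ...]
........................................
240 ..................................................
241 ..................................................
242 ..................................................
243 ..................................................
244 ..................................................
245 #.................................................
246 ##................................................
247 ##................................................
248 ##................................................
249 ###.......###############.........................
250 ##########################........................
251 ###########################.......................
```

Wrist crop: the leg lies on the same column (≈199) as the hole at crop (198,84), so lateral alignment is already close. Now I'll quantify the tip-to-hole offset within each image, where calibration errors cancel.

Run:
```python
from h import *
S=r.camera("scene");W=r.camera("wrist");Wi=cv2.cvtColor(W["img"],cv2.COLOR_RGB2HSV);g=cv2.cvtColor(W["img"],cv2.COLOR_RGB2GRAY)
ps=[]
yaw=-.226;ex=np.array([np.cos(yaw),np.sin(yaw),0]);ey=np.array([-ex[1],ex[0],0])
A=np.array([.5914,.2486,.11])
def inplane(px):
    o,d=ray(S,px);t=((A-o)@ey)/(d@ey);p=o+t*d-A;return (p@ex*1e3).round(1),(p[2]*1e3).round(1)
print("scene hole",inplane((487,250)),"tip",inplane((491.5,237.5)),inplane((491.5,236.5)),"coil",inplane((500,195.5)))
# wrist leg columns (low saturation, on wood / pin)
for y in(215,220,225,230,235,240,250,260,270):
    print(y,g[y,308:340].tolist())
t=[r.read_state()["ee_pos"]]
tcp=t[0];coil=tcp+[0,0,.0082];print("tcp rel A",[((tcp-A)@ex*1e3).round(1),((tcp-A)@ey*1e3).round(1),((tcp-A)[2]*1e3).round(1)])
def pt(x,z,th):return coil+ex*(x*np.cos(th)-z*np.sin(th))+np.array([0,0,x*np.sin(th)+z*np.cos(th)])
for th in(.25,.3,.35):print(th,"bent ends in wrist",[proj(W,pt(x,-.073,th)).round(1).tolist() for x in(.003,.009,.012)],"bent in scene",[proj(S,pt(x,-.073,th)).round(1).tolist() for x in(.003,.009,.012)])
for y in(195,200,205,210,215):print(y,g[y,308:340].tolist())
```

```text
scene hole (np.float64(-5.5), np.float64(9.7)) tip (np.float64(-4.1), np.float64(41.0)) (np.float64(-5.3), np.float64(42.2)) coil (np.float64(-21.3), np.float64(116.4))
215 [236, 236, 235, 235, 236, 236, 240, 240, 240, 233, 156, 125, 131, 133, 136, 134, 174, 187, 194, 196, 210, 232, 236, 237, 240, 238, 235, 238, 237, 229, 168, 138]
220 [185, 186, 185, 187, 183, 185, 188, 183, 189, 187, 186, 164, 144, 139, 142, 145, 149, 145, 140, 150, 179, 175, 183, 179, 187, 188, 185, 185, 187, 185, 174, 129]
225 [183, 183, 186, 184, 179, 181, 181, 179, 144, 127, 117, 130, 142, 148, 150, 152, 153, 154, 148, 139, 131, 158, 187, 187, 215, 225, 174, 149, 115, 97, 89, 88]
230 [181, 180, 181, 181, 180, 181, 182, 181, 151, 130, 120, 132, 141, 150, 151, 154, 154, 154, 150, 139, 130, 243, 249, 248, 249, 250, 250, 248, 248, 250, 251, 248]
235 [176, 179, 175, 176, 174, 176, 174, 178, 142, 124, 117, 128, 121, 121, 119, 119, 113, 116, 119, 125, 123, 241, 249, 248, 248, 250, 249, 248, 249, 250, 251, 251]
240 [181, 182, 184, 183, 183, 185, 181, 185, 150, 123, 109, 122, 140, 138, 143, 144, 144, 143, 139, 131, 110,
[... 1149 characters left out ...]
 231, 234, 238, 238, 238, 239, 186, 163]
200 [247, 247, 248, 247, 247, 242, 245, 243, 248, 249, 249, 249, 247, 248, 247, 248, 247, 247, 247, 247, 248, 247, 246, 247, 246, 247, 247, 247, 248, 198, 171, 167]
205 [251, 251, 251, 251, 251, 247, 252, 250, 252, 250, 251, 251, 249, 251, 249, 249, 250, 249, 250, 251, 252, 252, 251, 252, 251, 251, 206, 171, 170, 171, 169, 170]
210 [245, 245, 245, 246, 246, 246, 247, 244, 247, 234, 166, 130, 133, 134, 135, 136, 137, 134, 126, 192, 228, 245, 247, 247, 246, 247, 246, 188, 155, 154, 156, 154]
215 [236, 236, 235, 235, 236, 236, 240, 240, 240, 233, 156, 125, 131, 133, 136, 134, 174, 187, 194, 196, 210, 232, 236, 237, 240, 238, 235, 238, 237, 229, 168, 138]
```

Everything agrees: clip tilt ≈0.29, lateral offset under 0.3 mm. Advancing along the hole axis (0.286, 0.958) to just short of the mouth, then feeling.

Request:
jog_arm:
  rows:
    - [[0.003, 0, 0.012], 0, 0.0]
    - [[0.0064, 0, 0.024], 0, 0.0]
    - [[0.0064, 0, 0.024], 0, 0.0]
    - [[0.0064, 0, 0.024], 0, 0.0]

```text
time: 11.25
ee_pos: [0.5738, 0.2522, 0.1907]
eef_rot: [0.994, -0.113, -0.001, 0.0]
ft_force: [0.8, 0.7, -0.2]
width: 0.0113
grip_force: 60.0
```

Request:
jog_arm:
  rows:
    - [[0.0006, 0, 0.002], 0, 0.0]
    - [[0.0012, 0, 0.004], 0, 0.0]
    - [[0.0012, 0, 0.004], 0, 0]

```text
time: 11.55
ee_pos: [0.5752, 0.2521, 0.1874]
eef_rot: [0.994, -0.113, 0.0, 0.0]
ft_force: [-0.5, -0.7, -0.9]
width: 0.0117
grip_force: 60.0
```

Request:
jog_arm:
  rows:
    - [[0.0006, 0, 0.002], 0, 0.0]
    - [[0.0006, 0, 0.002], 0, 0.0]

```text
time: 11.75
ee_pos: [0.5758, 0.2519, 0.1854]
eef_rot: [0.994, -0.113, 0.0, 0.0]
ft_force: [-0.6, 0.6, -0.2]
width: 0.0112
grip_force: 60.0
```

Request:
jog_arm:
  rows:
    - [[0.0006, 0, 0.002], 0, 0.0]
    - [[0.0006, 0, 0.002], 0, 0.0]

```text
time: 11.95
ee_pos: [0.5768, 0.2516, 0.1834]
eef_rot: [0.994, -0.113, 0.0, 0.0]
ft_force: [1.8, -0.2, -1.5]
width: 0.0114
grip_force: 60.0
```

Request:
jog_arm:
  rows:
    - [[0.0006, 0, 0.002], 0, 0.0]
    - [[0.0006, 0, 0.002], 0, 0.0]

```text
time: 12.15
ee_pos: [0.5775, 0.2514, 0.1814]
eef_rot: [0.994, -0.113, 0.0, 0.0]
ft_force: [3.7, -0.7, -0.9]
width: 0.0114
grip_force: 60.0
```

Only a sideways force of about 4 N and no axial one, so the tip is in the hole. Relieving it with a small shift in +x.

Request:
jog_arm:
  rows:
    - [[0.0007, 0, 0], 0, 0.0]
    - [[0.0007, 0, 0], 0, 0.0]

```text
time: 12.35
ee_pos: [0.5778, 0.2513, 0.1814]
eef_rot: [0.994, -0.113, 0.0, 0.0]
ft_force: [2.7, -0.8, -1.1]
width: 0.0114
grip_force: 60.0
```

Request:
jog_arm:
  rows:
    - [[0.0006, 0, 0.002], 0, 0.0]
    - [[0.0006, 0, 0.002], 0, 0.0]

```text
time: 12.55
ee_pos: [0.5784, 0.2514, 0.1794]
eef_rot: [0.994, -0.113, 0.0, -0.0]
ft_force: [3.3, 0.3, -1.2]
width: 0.0113
grip_force: 60.0
```

Request:
jog_arm:
  rows:
    - [[0.001, 0, 0], 0, 0.0]
    - [[0.001, 0, 0], 0, 0.0]

```text
time: 12.75
ee_pos: [0.5789, 0.2514, 0.1794]
eef_rot: [0.994, -0.113, -0.0, 0.0]
ft_force: [1.2, -0.4, -0.1]
width: 0.0114
grip_force: 60.0
```

Request:
jog_arm:
  rows:
    - [[0.0007, 0, 0.002], 0, 0.0]
    - [[0.0007, 0, 0.002], 0, 0.0]

```text
time: 12.95
ee_pos: [0.5798, 0.2511, 0.1773]
eef_rot: [0.994, -0.113, -0.0, 0.0]
ft_force: [1.9, 0.1, -0.8]
width: 0.0115
grip_force: 60.0
```

Request:
jog_arm:
  rows:
    - [[0.0007, 0, 0.002], 0, 0.0]
    - [[0.0007, 0, 0.002], 0, 0.0]

```text
time: 13.15
ee_pos: [0.5809, 0.2508, 0.1754]
eef_rot: [0.994, -0.113, 0.0, -0.0]
ft_force: [1.9, 0.4, 0.4]
width: 0.0117
grip_force: 60.0
```

Request:
jog_arm:
  rows:
    - [[0.0007, 0, 0.002], 0, 0.0]
    - [[0.0007, 0, 0.002], 0, 0.0]

```text
time: 13.35
ee_pos: [0.582, 0.2505, 0.1737]
eef_rot: [0.994, -0.113, 0.001, -0.0]
ft_force: [4.2, 0.1, 1.8]
width: 0.0114
grip_force: 60.0
```

Request:
jog_arm:
  rows:
    - [[0.0005, 0, 0], 0, 0.0]
    - [[0.0012, 0, 0.002], 0, 0.0]
    - [[0.0012, 0, 0.002], 0, 0.0]

```text
time: 13.65
ee_pos: [0.5828, 0.2505, 0.1719]
eef_rot: [0.994, -0.113, 0.0, -0.0]
ft_force: [4.3, -0.1, 3.5]
width: 0.0115
grip_force: 60.0
```

Request:
jog_arm:
  rows:
    - [[0.0007, 0, 0.002], 0, 0.0]
    - [[0.0007, 0, 0.002], 0, 0.0]

```text
time: 13.85
ee_pos: [0.5834, 0.2506, 0.1702]
eef_rot: [0.994, -0.113, 0.001, -0.0]
ft_force: [3.8, -0.4, 6.6]
width: 0.0115
grip_force: 60.0
```

Request:
jog_arm:
  rows:
    - [[0.0006, 0, 0.002], 0, 0.0]
    - [[0.0006, 0, 0.002], 0, 0.0]

```text
time: 14.05
ee_pos: [0.584, 0.2506, 0.1685]
eef_rot: [0.994, -0.113, 0.001, -0.0]
ft_force: [1.8, -0.3, 9.7]
width: 0.0117
grip_force: 60.0
```

Request:
jog_arm:
  rows:
    - [[0.0006, 0, 0.002], 0, 0.0]
    - [[0.0006, 0, 0.002], 0, 0.0]

```text
time: 14.25
ee_pos: [0.5846, 0.2505, 0.166]
eef_rot: [0.994, -0.113, 0.001, -0.0]
ft_force: [3.9, 0.6, 2.7]
width: 0.0113
grip_force: 60.0
```

Request:
jog_arm:
  rows:
    - [[0.0006, 0, 0.002], 0, 0.0]
    - [[0.0006, 0, 0.002], 0, 0.0]

```text
time: 14.45
ee_pos: [0.5852, 0.2503, 0.1639]
eef_rot: [0.994, -0.113, 0.0, -0.0]
ft_force: [4.1, 1.5, 3.0]
width: 0.0118
grip_force: 60.0
```

Request:
jog_arm:
  rows:
    - [[0.0006, 0, 0.002], 0, 0.0]
    - [[0.0006, 0, 0.002], 0, 0.0]

```text
time: 14.65
ee_pos: [0.5857, 0.25, 0.1615]
eef_rot: [0.994, -0.113, 0.0, -0.0]
ft_force: [4.9, 1.3, 3.2]
width: 0.0114
grip_force: 60.0
```

Request:
jog_arm:
  rows:
    - [[0.0006, 0, 0.002], 0, 0.0]
    - [[0.0006, 0, 0.002], 0, 0.0]

```text
time: 14.85
ee_pos: [0.5862, 0.2495, 0.159]
eef_rot: [0.994, -0.113, 0.0, 0.0]
ft_force: [7.8, 1.3, -3.4]
width: 0.0118
grip_force: 60.0
```

Request:
jog_arm:
  rows:
    - [[0.0006, 0, 0.002], 0, 0.0]
    - [[0.0006, 0, 0.002], 0, 0.0]

```text
time: 15.05
ee_pos: [0.5867, 0.2489, 0.1565]
eef_rot: [0.994, -0.113, -0.0, 0.0]
ft_force: [7.8, 0.3, -2.3]
width: 0.0116
grip_force: 60.0
```

Request:
jog_arm:
  rows:
    - [[0.0015, 0, 0], 0, 0.0]
    - [[0.0015, 0, 0], 0, 0.0]

```text
time: 15.25
ee_pos: [0.5873, 0.2489, 0.1565]
eef_rot: [0.994, -0.113, -0.001, 0.001]
ft_force: [2.9, -0.1, -2.6]
width: 0.0116
grip_force: 60.0
```

Request:
jog_arm:
  rows:
    - [[0.0006, 0, 0.002], 0, 0.0]
    - [[0.0006, 0, 0.002], 0, 0.0]

```text
time: 15.45
ee_pos: [0.5879, 0.2489, 0.1543]
eef_rot: [0.994, -0.113, -0.001, 0.0]
ft_force: [3.0, 1.0, -9.5]
width: 0.0115
grip_force: 60.0
```

Request:
jog_arm:
  rows:
    - [[0.0006, 0, 0.002], 0, 0.0]
    - [[0.0006, 0, 0.002], 0, 0.0]

```text
time: 15.65
ee_pos: [0.5885, 0.249, 0.1528]
eef_rot: [0.994, -0.113, -0.001, 0.0]
ft_force: [-0.8, 0.5, -4.5]
width: 0.0118
grip_force: 60.0
```

Request:
jog_arm:
  rows:
    - [[0.0004, 0, 0.001], 0, 0.0]
    - [[0.0004, 0, 0.001], 0, 0.0]

```text
time: 15.85
ee_pos: [0.5889, 0.2491, 0.1523]
eef_rot: [0.994, -0.113, -0.001, 0.0]
ft_force: [-2.7, -0.0, -1.4]
width: 0.0119
grip_force: 60.0
```

Request:
jog_arm:
  rows:
    - [[0.0003, 0, 0.001], 0, 0.0]
    - [[0.0003, 0, 0.001], 0, 0.0]

```text
time: 16.05
ee_pos: [0.5893, 0.2492, 0.1514]
eef_rot: [0.994, -0.113, -0.0, -0.0]
ft_force: [-6.1, 1.2, -0.7]
width: 0.0114
grip_force: 60.0
```

Request:
jog_arm:
  rows:
    - [[-0.0012, 0, 0], 0, 0.0]
    - [[-0.0012, 0, 0], 0, 0.0]

```text
time: 16.25
ee_pos: [0.5889, 0.2491, 0.1516]
eef_rot: [0.994, -0.113, 0.0, -0.0]
ft_force: [-2.4, 1.3, -1.7]
width: 0.0114
grip_force: 60.0
```

Run:
```python
from h import *
S=r.camera("scene");W=r.camera("wrist")
s=r.read_state();print(s["ee_pos"].round(4),s["ft_force"].round(1))
x,y=proj(S,(.59,.249,.125)).astype(int);print(x,y)
a=cv2.resize(S["img"][y-36:y+36,x-36:x+36,::-1],(400,400),interpolation=cv2.INTER_CUBIC)
x,y=proj(W,(.59,.249,.13)).astype(int);print(x,y)
b=cv2.resize(W["img"][y-80:y+80,x-80:x+80,::-1],(400,400),interpolation=cv2.INTER_CUBIC)
cv2.imwrite("pics/d.png",np.hstack([a,b]))
```

```text
[0.5889 0.2491 0.1516] [-2.2  1.5 -1.7]
488 249
323 285
```

View pics/d.png

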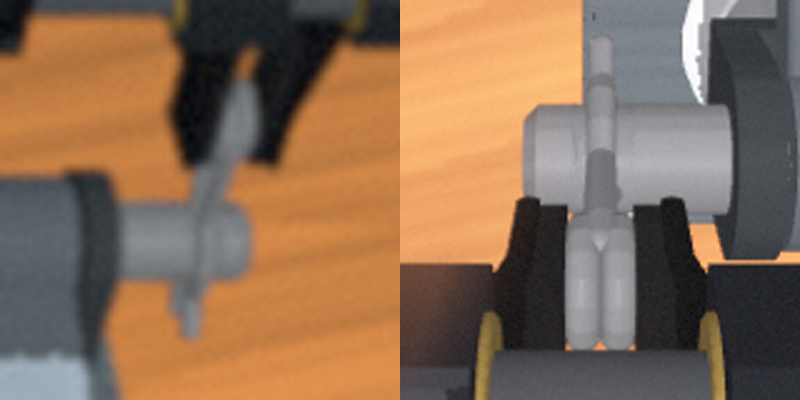

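The clip straddles the pin: straight leg through the hole, bent leg round the far side, both ends showing below the pin at left crop (190,330). One last small press to confirm the detent, then release.

Request:
jog_arm:
  rows:
    - [[0.0, 0, 0.001], 0, 0.0]
    - [[0.0, 0, 0.001], 0, 0.0]

```text
time: 16.55
ee_pos: [0.589, 0.2489, 0.1506]
eef_rot: [0.994, -0.113, 0.0, -0.0]
ft_force: [-1.8, 0.2, -0.2]
width: 0.0113
grip_force: 60.0
```

Request:
jog_arm:
  rows:
    - [[0.0, 0, 0.001], 0, 0.0]
    - [[0.0, 0, 0.001], 0, 0.0]

```text
time: 16.75
ee_pos: [0.5891, 0.2488, 0.1496]
eef_rot: [0.994, -0.113, 0.0, 0.0]
ft_force: [-0.2, 0.4, -0.1]
width: 0.0115
grip_force: 60.0
```

Request:
jog_arm:
  rows:
    - [[0.0003, 0, 0.001], 0, 0.0]
    - [[0.0003, 0, 0.001], 0, 0.0]

```text
time: 16.95
ee_pos: [0.5895, 0.2489, 0.149]
eef_rot: [0.994, -0.113, 0.001, -0.0]
ft_force: [-0.6, -0.1, 4.4]
width: 0.0116
grip_force: 60.0
```

Request:
jog_arm:
  rows:
    - [[0.0003, 0, 0.001], 0, 0.0]
    - [[0.0003, 0, 0.001], 0, 0.0]

```text
time: 17.15
ee_pos: [0.5898, 0.2491, 0.1485]
eef_rot: [0.994, -0.113, 0.001, -0.0]
ft_force: [-2.5, -0.6, 8.0]
width: 0.0115
grip_force: 60.0
```

Request:
jog_arm:
  rows:
    - [[-0.0003, 0, -0.001], 0, 0.0]
    - [[-0.0003, 0, -0.001], 0, 0.0]

```text
time: 17.35
ee_pos: [0.5894, 0.249, 0.1489]
eef_rot: [0.994, -0.113, 0.0, -0.0]
ft_force: [-0.5, 0.7, 4.0]
width: 0.0114
grip_force: 60.0
```

Request:
jog_arm:
  rows:
    - [[0, 0, 0], 0, 0.032]
    - [[0, 0, 0], 0, 0.032]
    - [[0, 0, 0], 0, 0.032]
    - [[0, 0, 0], 0, 0.032]
  grip_n: 10

```text
time: 17.75
ee_pos: [0.589, 0.2488, 0.1483]
eef_rot: [0.994, -0.113, -0.0, 0.0]
ft_force: [-0.1, 0.7, -0.9]
width: 0.0302
grip_force: 0.0
```

Request:
jog_arm:
  rows:
    - [[0, 0, -0.01], 0, 0.032]
    - [[0, 0, -0.03], 0, 0.032]
    - [[-0.02, 0, -0.07], 0, 0.032]
    - [[-0.06, 0, -0.11], 0, 0.032]
    - [[-0.06, 0, -0.11], 0, 0.032]
    - [[-0.06, 0, -0.11], 0, 0.032]

```text
time: 18.35
ee_pos: [0.5303, 0.2634, 0.2609]
eef_rot: [0.994, -0.112, 0.002, -0.001]
ft_force: [0.2, -0.4, -0.7]
width: 0.0316
grip_force: 0.0
```

Run:
```python
from h import *
S=r.camera("scene");W=r.camera("wrist");T=r.camera("top")
for n in("scene","top"):
  for l in("clip","small_clip1","cell1","torch_body"):
    print(n,l,[(round(x["p"],2),(np.array(x["position"])*[640,480]).round().tolist()) for x in r.recognise(n,l)[:3]])
x,y=proj(S,(.59,.249,.13)).astype(int)
a=cv2.resize(S["img"][y-36:y+36,x-36:x+36,::-1],(400,400),interpolation=cv2.INTER_CUBIC)
x,y=proj(W,(.59,.249,.13)).astype(int);print(x,y);y=max(y,80)
b=cv2.resize(W["img"][y-80:y+80,x-80:x+80,::-1],(400,400),interpolation=cv2.INTER_CUBIC)
cv2.imwrite("pics/e.png",np.hstack([a,b]))
```

```text
scene clip [(0.64, [487.0, 250.0])]
scene small_clip1 [(0.75, [454.0, 348.0]), (0.54, [194.0, 294.0])]
scene cell1 [(0.92, [175.0, 359.0]), (0.56, [247.0, 359.0])]
scene torch_body [(0.94, [304.0, 236.0])]
top clip [(0.32, [384.0, 187.0])]
top small_clip1 [(0.6, [420.0, 236.0]), (0.44, [383.0, 233.0])]
top cell1 [(0.75, [384.0, 187.0]), (0.63, [437.0, 193.0])]
top torch_body [(0.7, [319.0, 295.0])]
323 145
```

View pics/e.png

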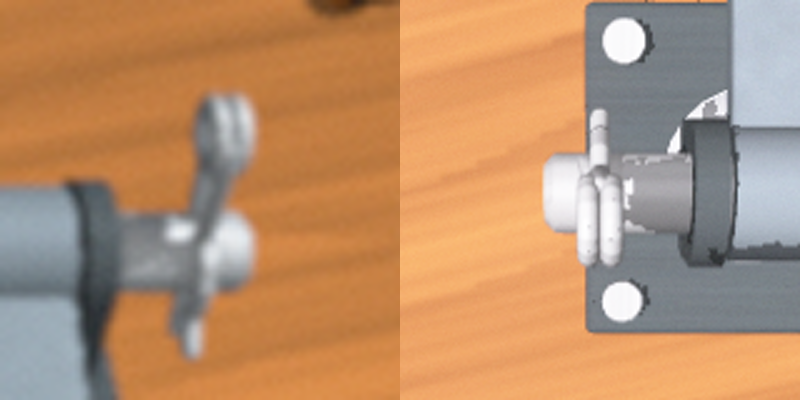

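The clip is free of the gripper and seated astride the pin: coil above at left crop (225,135), leg ends below at (188,345). The small clips, cells and torch are where they were, so I'm handing in.

```bash
python3 -c "
from bench import r
print(r.close_job())"
```

```text
the job is handed in; nothing more can be done
None
```

The large R-clip is through the pin's cross-hole, snapped round the pin and released; the small clips, cells and torch still appear where they were, and I handed the job in at about 18.5 s of the 51 s allowed (no verdict was returned).

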